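Roll-test two seam rollers and put them away

TASK

Two alike wooden seam rollers stand in the grey two-pocket caddy: take each by its handle, press it lightly on the flat metal plate (never harder than 14 N) and roll it slowly along the plate one way for a full turn of its barrel while feeling whether it lifts and drops. Do not roll it back. Hang the one that runs true in the pocket of the wooden stand and the one that wobbles in the pocket of the brown box, each upright with its flange resting flat on the rim, and do not shift the other things on the table.

Things in the scene. Friction and masses are not known exactly. Their poses are not given: they have to be found in the camera images.
- roller_a: One of two alike upright hand rollers, about 0.3 kg. One, not told which, has its barrel bored 1.5 mm off centre: it lifts 3 mm per turn. Origin: 22 mm below the axle (bottom of a true barrel); z up the handle, x rolling direction, y axle. Barrel 44 mm diameter, 30 wide; fork 42 (y) x 22 (x) mm. Flange 74 (x) x 64 (y) x 6 mm, underside 62 mm above the origin.
- roller_b: One of two alike upright hand rollers, about 0.3 kg. One, not told which, has its barrel bored 1.5 mm off centre: it lifts 3 mm per turn. Origin: 22 mm below the axle (bottom of a true barrel); z up the handle, x rolling direction, y axle. Barrel 44 mm diameter, 30 wide; fork 42 (y) x 22 (x) mm. Flange 74 (x) x 64 (y) x 6 mm, underside 62 mm above the origin.
- roller_a_grip (a point): Point on the centre line of roller_a's square handle (26 x 26 mm, 68 to 135 mm above the roller's origin), 108 mm above the origin; grip here from above, best on the two faces along the axle (fingers closing along y), so that it cannot lean sideways. Fork and barrel slide up by 12 mm against a spring in the handle: 2 N to start, then 2 N more per mm, so the force tells how far it is pushed in.
- roller_b_grip (a point): Point on the centre line of roller_b's square handle (26 x 26 mm, 68 to 135 mm above the roller's origin), 108 mm above the origin; grip here from above, best on the two faces along the axle (fingers closing along y), so that it cannot lean sideways. Fork and barrel slide up by 12 mm against a spring in the handle: 2 N to start, then 2 N more per mm, so the force tells how far it is pushed in.
- roller_a_tag (a point): The same point as roller_a's origin, for the judging only: built 0.1 mm above it in the roller with the off-centre barrel and exactly at it in the true one, far too little to be read from the poses.
- roller_b_tag (a point): The same point as roller_b's origin, for the judging only: built 0.1 mm above it in the roller with the off-centre barrel and exactly at it in the true one, far too little to be read from the poses.
- roller_a_turn (a joint): Angle (rad) of the barrel of roller_a about its axle, positive about the tool's +y; within 0.4 of zero at the start. 44 mm barrel: one turn is 138 mm of travel; it turns with slight friction (about 0.3 N at the rim) and stays where it is left.
- roller_b_turn (a joint): Angle (rad) of the barrel of roller_b about its axle, positive about the tool's +y; within 0.4 of zero at the start. 44 mm barrel: one turn is 138 mm of travel; it turns with slight friction (about 0.3 N at the rim) and stays where it is left.
- plate: Fixed flat aluminium plate, 280 mm long (its x) and 110 mm wide (its y); its flat top is 30 mm above its origin (centre of the underside, which lies a little below the table top).
- caddy: Fixed grey plastic block, 78 (x) x 150 (y) x 75 mm high, with two pockets 50 (x) x 54 (y) mm at y = -40 and +40 mm, in which the rollers hang at the start with their x along its y. Origin: centre of the underside.
- stand: Fixed light-wood stand for the roller that runs true: a 78 (x) x 74 (y) mm pocket box on a wider foot board, 120 x 124 x 10 mm. Pocket 54 (x) x 50 (y) mm in the middle, rim 75 mm above the origin (centre of the underside). A seated roller has its x along the stand's x, either way round, and its origin 13 mm above the stand's.
- repair_box: Fixed plain brown cardboard-faced box for the roller that wobbles: 116 (x) x 124 (y) x 75 mm high, one pocket 54 (x) x 50 (y) mm in the middle, rim 75 mm above the origin (centre of the underside). A seated roller has its x along the box's x, either way round, and its origin 13 mm above the box's.
- stain_jar: Bystander: small jar, 48 mm diameter, 60 mm high. Origin: centre of the underside.
- soap: Bystander: white bar of soap, 50 x 75 x 28 mm. Origin: centre of the underside.
- softener: Bystander: white bottle, 68 mm diameter, 170 mm high. Origin: centre of the underside.
- mug: Bystander: white mug, 72 mm diameter, 85 mm high. Origin: centre of the underside.
There are look-alikes about, which are no part of the job. What is shaped like the stand but purple is not meant.

How it is judged:
By the outcome, as a careful person would: the job done as asked, in the order asked, and still so for the second after the job is handed in, with the robot touching nothing.
It also fails if it takes over 72 s, if anything falls off the work surface, if the arm or the gripper's body presses on something with over 40 N, if the wrist force passes 120 N, or if a joint passes its speed limit or range.

ROBOT

A 6-joint arm with a two-finger parallel gripper is mounted at the origin on the work surface. World frame = base frame: x ahead of the robot, y to its left, z up, the work surface at z = 0. Lengths are in m, angles in rad, forces in N, time in s.
With the tool pointing down it reaches from about 0.325 to 0.775 m from the base axis. Payload 9.3 kg.
Tool frame: the origin (TCP) lies at the very end of the fingers, on their centre line; the grasp point (between the pads) lies 19 mm behind it (r.grip_depth is the z of the grasp point in the tool frame, in m); z points along the fingers, y is the line along which they close (so a half turn about z gives the same grasp; the last joint's range is limited). The gripper opens to 85 mm and grips with 20 to 120 N. Pads are 22 mm wide; open, the fingers measure 114 mm over their backs; the gripper's body (76 mm by 85 mm) begins 54 mm behind the grasp point. The pads swing forward as they close: fully open they stand 13 mm farther back than shut.
Start: joints at [1.177, 0.259, 0.021, 1.334, 0, 1.418], TCP at [0.131, 0.534, 0.231] pointing down, gripper open.
Joint ranges: [-3.04, 3.04], [-0.91, 1.82], [-1.04, 1.36], [-1.92, 1.95], [-1.52, 1.45], [-3.14, 3.14]. Speed limits (rad/s): [2.22, 2.22, 2.79, 3.14, 3.14, 3.14].

INTERFACE

Orientations are given as a unit quaternion [x, y, z, w].
In Python, from station import observe, imaging, job_done, nets, r gives the robot as it stands.
- The arm moves only by the shell command python3 -m pendant 'ROWS'. ROWS is JSON, a list of rows, each a list of 7 numbers: the shift along the tool's x, y, z in units of 2.5 cm (1.0 is 2.5 cm), then the turn, a rotation vector about the tool's x, y, z in units of 6 degrees (1.0 is 6 degrees), then the opening, from 0 (shut) to 1 (fully open). A call has 1 to 12 rows; each row shifts and turns the commanded pose from where the row before left it, along the tool's axes as they then stand; what a row does not reach is not made up. A row lasts 1/10 s, in which the tool goes at most 50 mm and 8.59 degrees, less where a joint would pass 70% of its speed; a pose out of reach is approached as far as the arm can. A call with a number of a shift or a turn outside -1 to 1 is refused whole. A call with a gripper value outside its range is refused whole. The fingers move at their own pace and stop on an object; the grip force is fixed at half the most. Time passes only in rows, so rows that do not move let the fingers close. It gives the time, the measured TCP pose, the force, the opening and the grip force at its end, in the units of the state.
- observe(): the state, without advancing time (a new reading comes with each control period).
- imaging.get_image(name): name is "scene" or "top" or "wrist"; returns a dict with "img" (400x640x3 uint8, red, green, blue), "z_map" (400x640 float32, m along the optical axis (not along the pixel's ray), 0 where there is no reading), "camera_matrix" (3x3 intrinsics, pixels), "extrinsics" (4x4, takes a point from world to camera coordinates). Camera axes: x right, y up, looking along -z (the intrinsics and any distortion apply to the point x, -y, -z); pixel columns grow to the right and rows downward; lengths in m; the calibration is good to about 2 mm. A picture is of the moment at which its call begins.
- job_done(): hands the job in; it is judged then, once.
Trained networks look in the newest picture that a camera, given by its name, has taken for a name from the list of things; names that differ only in an ending like _2 or _b are one class to them, and where a whole thing is asked for, a point or a joint stands for the part that bears it (a point fixed in the world has none). Each returns a list of dicts, best first, with "score" (0 to 1); they miss things now and then, are a little off and sometimes report something else, mostly with a low value. They report only what shows in the picture. A call takes as long as a camera call. They do not tell look-alikes from the thing itself.
- nets.search_frame(camera, name): "xy" ([column, row] in pixels, amid what is visible of it).
The state is a dict: "time": time; "joint_positions": joint angles; "joint_velocities": joint speeds; "effort": joint torques, N m; "tcp_pos": TCP position; "tool_rot": TCP orientation; "contact_force": force on the tool from outside, world axes, zero at the start; "wrist_torque": the same for the moment, N m; "width": finger opening in m; "gripper_force": force on a finger pad.
Only numpy, scipy, OpenCV 4.12 (cv2) and the standard library are available. Lean on these libraries where they do the work, as an engineer would, in place of code of your own. Each camera call takes 0.05 s, during which the arm holds its last target. There are 200 camera calls.

## Working session

There is one attempt and no reset: what is moved stays moved. The work goes in short steps, Python scripts to look and compute and a shell command to move; the robot and the scene stay as the last step left them, time stands still between calls to the robot, and variables do not carry over. Pictures are saved under pics/ and viewed, at most 10 in all, crops included, and the job is handed in when it is done.

```bash
ls; mkdir -p pics; cat > h.py <<'E'
import numpy as np,cv2
from station import observe,imaging,nets,r
def world(d,u,v,z=None):
    K=d["camera_matrix"];E=np.linalg.inv(d["extrinsics"])
    if z is None: z=d["z_map"][int(v),int(u)]
    return (E@np.array([(u-K[0,2])/K[0,0]*z,-(v-K[1,2])/K[1,1]*z,-z,1]))[:3]
def cloud(d):
    K=d["camera_matrix"];E=np.linalg.inv(d["extrinsics"]);z=d["z_map"]
    v,u=np.mgrid[:400,:640]
    P=np.stack([(u-K[0,2])/K[0,0]*z,-(v-K[1,2])/K[1,1]*z,-z],-1)
    P=P@E[:3,:3].T+E[:3,3]; P[z==0]=np.nan
    return P
def save(n,img): cv2.imwrite(f"pics/{n}.png",img[:,:,::-1])
E
python3 - <<'E'
from h import *
s=observe();print(s["tcp_pos"],s["tool_rot"],s["contact_force"],s["width"])
a=imaging.get_image("top");b=imaging.get_image("scene")
np.savez("top0.npz",**a)
save("top",a["img"]);save("scene",b["img"])
for n in ["roller_a","roller_a_grip","plate","caddy","stand","repair_box","stain_jar","soap","softener","mug"]:
    for c,d in(("top",a),("scene",b)):
        for q in nets.search_frame(c,n)[:3]:
            u,v=q["xy"];print(n,c,np.round(q["xy"]),round(q["score"],2),np.round(world(d,u,v),3))
E
```

```text
pics
[0.13103516 0.53384981 0.23064234] [ 1.20111529e-01  9.92760162e-01 -6.64451912e-04 -1.98917337e-04] [ 0.23182533 -0.07329149 -0.73568769] 0.08514393527754044
roller_a top [396. 199.] 0.97 [ 0.629 -0.217  0.142]
roller_a top [364. 200.] 0.71 [ 0.624 -0.14   0.151]
roller_a scene [293. 177.] 0.82 [ 0.639 -0.137  0.104]
roller_a scene [271. 161.] 0.81 [ 0.655 -0.221  0.11 ]
roller_a_grip top [208. 247.] 0.64 [0.513 0.241 0.059]
roller_a_grip top [366. 202.] 0.56 [ 0.619 -0.145  0.148]
roller_a_grip top [448. 243.] 0.51 [ 0.455 -0.03   1.038]
roller_a_grip scene [292. 175.] 0.58 [ 0.642 -0.139  0.11 ]
plate top [289. 275.] 0.68 [0.447 0.038 0.029]
plate top [205. 246.] 0.16 [0.514 0.249 0.06 ]
plate scene [293. 174.] 0.15 [ 0.641 -0.133  0.12 ]
caddy top [377. 217.] 0.67 [ 0.596 -0.182  0.077]
caddy scene [284. 186.] 0.84 [ 0.668 -0.145  0.073]
stand top [309. 199.] 0.84 [ 0.651 -0.008  0.007]
stand top [362. 142.] 0.6 [ 0.817 -0.151  0.01 ]
stand scene [315. 222.] 0.7 [0.679 0.013 0.074]
stand scene [276. 163.] 0.49 [ 0.645 -0.213  0.1  ]
repair_box top [232. 194.] 0.97 [0.659 0.202 0.006]
repair_box scene [364. 261.] 0.66 [0.632 0.173 0.007]
repair_box scene [291. 174.] 0.4 [ 0.643 -0.139  0.116]
stain_jar top [206. 245.] 0.56 [0.518 0.248 0.06 ]
stain_jar scene [292. 176.] 0.74 [ 0.642 -0.137  0.11 ]
soap top [406. 275.] 0.9 [ 0.455 -0.261  0.029]
soap top [234. 197.] 0.32 [0.651 0.196 0.009]
soap scene [314. 139.] 0.82 [ 0.447 -0.263  0.03 ]
softener top [158. 247.] 0.93 [0.507 0.342 0.125]
softener scene [451. 274.] 0.9 [0.528 0.377 0.106]
mug top [446. 241.] 0.67 [ 0.544 -0.377  0.002]
mug scene [272. 132.] 0.67 [ 0.56  -0.351  0.067]
mug scene [292. 177.] 0.4 [ 0.642 -0.135  0.105]
```

View pics/top.png

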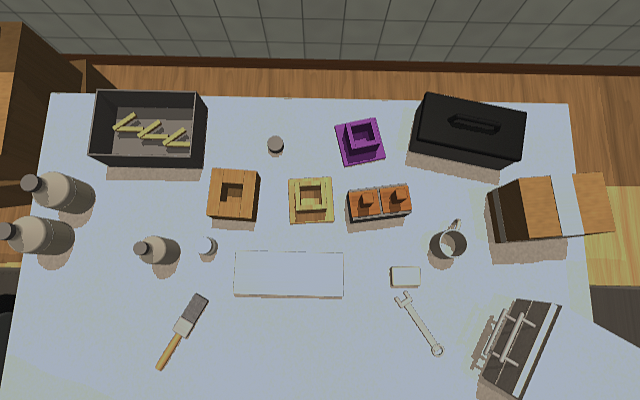

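View pics/scene.png

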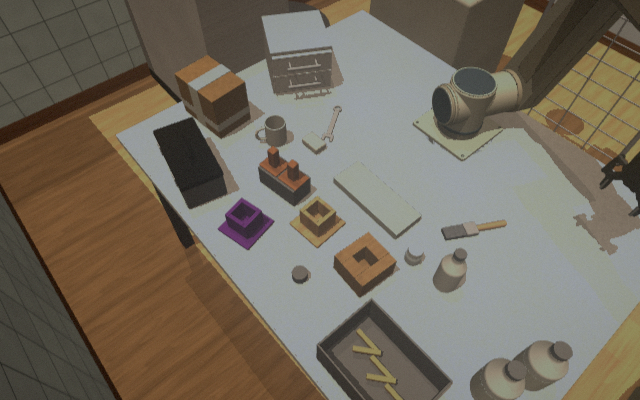

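```bash
python3 - <<'E'
from h import *
a=dict(np.load("top0.npz"));P=cloud(a)
def rect(n,x0,x1,y0,y1,z0,z1):
    m=(P[...,0]>x0)&(P[...,0]<x1)&(P[...,1]>y0)&(P[...,1]<y1)&(P[...,2]>z0)&(P[...,2]<z1)
    q=P[m]
    if len(q)<5: print(n,len(q));return
    (c,s,an)=cv2.minAreaRect(q[:,:2].astype(np.float32))
    print(n,len(q),np.round(c,4),np.round(s,4),round(an,1),np.round(np.median(q[:,2]),4))
rect("plate",.36,.54,-.15,.2,.02,.04)
rect("caddy rim",.54,.70,-.29,-.09,.065,.079)
rect("flanges",.56,.70,-.29,-.182,.08,.09)
rect("flangeb",.56,.70,-.182,-.09,.08,.09)
rect("hA",.56,.70,-.29,-.182,.14,.16)
rect("hB",.56,.70,-.182,-.09,.14,.16)
rect("stand rim",.57,.74,-.08,.08,.068,.085)
rect("stand foot",.57,.74,-.09,.085,.006,.016)
rect("box rim",.57,.75,.12,.29,.068,.085)
rect("purple",.75,.9,-.25,-.05,.068,.085)
E
```

```text
plate 4749 [0.4537 0.0395] [0.28   0.1103] 89.7 0.0289
caddy rim 393 [ 0.6369 -0.1858] [0.0782 0.1499] 8.5 0.0764
flanges 503 [ 0.6429 -0.2211] [0.0729 0.0876] 10.5 0.0825
flangeb 485 [ 0.631  -0.1492] [0.0706 0.0756] 8.3 0.0827
hA 126 [ 0.6428 -0.2267] [0.026  0.0251] 10.3 0.1492
hB 127 [ 0.6311 -0.1482] [0.0263 0.0257] 4.6 0.1494
stand rim 495 [ 0.6499 -0.0119] [0.0746 0.078 ] 4.2 0.0767
stand foot 1291 [ 0.6566 -0.0104] [0.1516 0.1696] 10.0 0.0115
box rim 1851 [0.667  0.2119] [0.1642 0.1521] 86.9 0.0766
purple 497 [ 0.8188 -0.1454] [0.0751 0.0786] 13.3 0.0766
```

The top view shows caddy (378,202), plate (289,274), stand (310,199), purple look-alike (361,142) and box (233,194). Both cameras agree, and the sizes match. I'll turn the tool first, with the fingers closing along the axles.

```bash
cat >> h.py <<'E'
from scipy.spatial.transform import Rotation as R
def plan(xyz,yaw):  # yaw of tool y in deg; translation in units in present axes and in final axes
    s=observe();Rt=R.from_quat(s["tool_rot"]).as_matrix()
    y=np.deg2rad(yaw);Y=np.array([np.cos(y),np.sin(y),0]);Z=np.array([0,0,-1.]);G=np.stack([np.cross(Y,Z),Y,Z],1)
    d=np.array(xyz)-s["tcp_pos"]
    print("now axes",np.round(Rt.T@d/.025,2),"final axes",np.round(G.T@d/.025,2),"turn",np.round(np.rad2deg(R.from_matrix(Rt.T@G).as_rotvec())/6,2),"F",np.round(s["contact_force"],2),"w",round(s["width"],4),"t",s["time"],"tcp",np.round(s["tcp_pos"],4))
E
python3 -m pendant '[[0,0,0,0,0,1,1],[0,0,0,0,0,1,1],[0,0,0,0,0,1,1],[0,0,0,0,0,1,1],[0,0,0,0,0,1,1],[0,0,0,0,0,1,1],[0,0,0,0,0,1,1],[0,0,0,0,0,1,1],[0,0,0,0,0,1,1],[0,0,0,0,0,1,1],[0,0,0,0,0,1,1],[0,0,0,0,0,0.28,1]]'
python3 - <<'E'
from h import *
plan((.6311,-.1482,.24),8.5)
a=dict(np.load("top0.npz"));P=cloud(a)
def rect(n,c,yaw,h,z0,z1):
    t=np.deg2rad(yaw);q=P[...,:2]-c
    u=q@[np.cos(t),np.sin(t)];v=q@[-np.sin(t),np.cos(t)]
    m=(abs(u)<h)&(abs(v)<h)&(P[...,2]>z0)&(P[...,2]<z1)
    w=P[m];(c,s,an)=cv2.minAreaRect(w[:,:2].astype(np.float32))
    print(n,len(w),np.round(c,4),np.round(s,4),round(an,1),np.median(w[:,2]))
    return m
rect("stand",[.65,-.012],4,.05,.072,.082)
m=rect("box",[.655,.203],0,.075,.0735,.080)
m=rect("boxpocket floor",[.655,.203],0,.035,-.01,.03)
m=rect("standpocket floor",[.65,-.012],0,.03,-.01,.03)
rect("plate",[.4537,.0395],0,.16,.024,.034)
img=a["img"][150:310,190:430];save("crop",cv2.resize(img,None,fx=3.3,fy=3.3,interpolation=2))
E
```

```text
time: 2.3
tcp_pos: [0.1312, 0.5341, 0.2313]
tool_rot: [0.654, 0.757, 0.0, -0.0]
contact_force: [-0.1, 0.1, -0.1]
width: 0.0855
gripper_force: 0.0
now axes [-29.92  15.81  -0.35] final axes [-29.95  15.74  -0.35] turn [ 0.   -0.   -0.02] F [-0.09  0.1  -0.11] w 0.0855 t 2.3 tcp [0.1312 0.5341 0.2313]
stand 482 [ 0.65  -0.012] [0.0745 0.0779] 4.1 0.07673661076235999
box 1679 [0.6521 0.1892] [0.1169 0.1244] 87.1 0.07668772586174522
boxpocket floor 259 [0.6578 0.195 ] [0.0455 0.0411] 88.4 0.007726264476792588
standpocket floor 310 [ 0.6558 -0.0112] [0.0399 0.0541] 3.9 0.012046838187519282
plate 4750 [0.5062 0.0331] [0.3012 0.2154] 89.7 0.028891530500827378
```

View pics/crop.png

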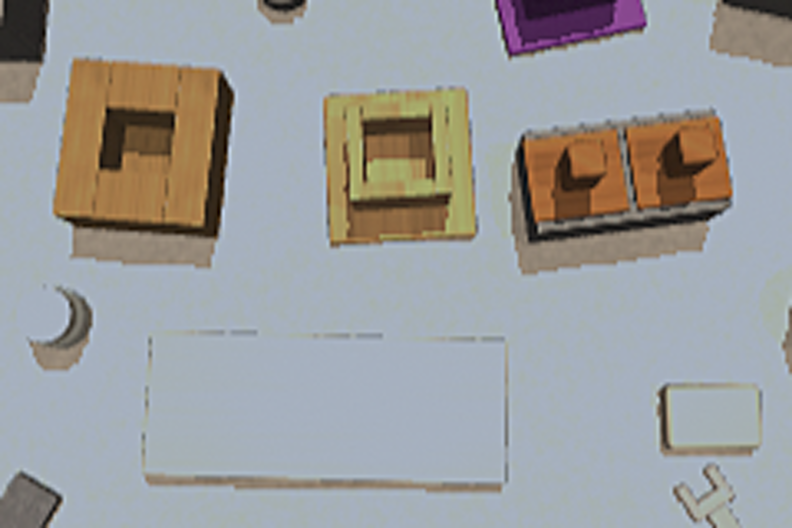

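The crop shows the box at left, stand in the middle and caddy at right, with the plate below. The long axes of the rollers, plate and pockets all lie near world y. Next I move above the left roller.

```bash
python3 -m pendant '[[-1,0.53,0,0,0,0,1],[-1,0.53,0,0,0,0,1],[-1,0.53,0,0,0,0,1],[-1,0.53,0,0,0,0,1],[-1,0.53,0,0,0,0,1],[-1,0.53,0,0,0,0,1],[-1,0.53,0,0,0,0,1],[-1,0.53,0,0,0,0,1],[-1,0.53,0,0,0,0,1],[-1,0.53,0,0,0,0,1],[-1,0.53,0,0,0,0,1],[-1,0.53,0,0,0,0,1]]'
python3 -m pendant '[[-1,0.53,0,0,0,0,1],[-1,0.53,0,0,0,0,1],[-1,0.53,0,0,0,0,1],[-1,0.53,0,0,0,0,1],[-1,0.53,0,0,0,0,1],[-1,0.53,0,0,0,0,1],[-1,0.53,0,0,0,0,1],[-1,0.53,0,0,0,0,1],[-1,0.53,0,0,0,0,1],[-1,0.53,0,0,0,0,1],[-1,0.53,0,0,0,0,1],[-1,0.53,0,0,0,0,1]]'
python3 -m pendant '[[-1,0.53,0,0,0,0,1],[-1,0.53,0,0,0,0,1],[-1,0.53,0,0,0,0,1],[-1,0.53,0,0,0,0,1],[-1,0.53,0,0,0,0,1],[-1,0.53,0,0,0,0,1],[0,0,0,0,0,0,1],[0,0,0,0,0,0,1]]'
python3 - <<'E'
from h import *
plan((.6311,-.1482,.102),8.5)
d=imaging.get_image("wrist");save("w1",d["img"]);P=cloud(d)
for n,y0,y1 in(("B",-.182,-.10),("A",-.28,-.182)):
    m=(P[...,0]>.57)&(P[...,0]<.70)&(P[...,1]>y0)&(P[...,1]<y1)&(P[...,2]>.143)&(P[...,2]<.156)
    if m.sum()>20:
        c,s,an=cv2.minAreaRect(P[m][:,:2].astype(np.float32));print(n,m.sum(),c,s,an,np.median(P[m][:,2]))
E
```

```text
time: 3.5
tcp_pos: [0.3334, 0.26, 0.2315]
tool_rot: [0.652, 0.758, 0.0, 0.0]
contact_force: [-0.3, 0.8, 0.6]
width: 0.0852
gripper_force: 0.0
time: 4.7
tcp_pos: [0.5352, -0.0132, 0.2313]
tool_rot: [0.652, 0.758, 0.0, 0.0]
contact_force: [-0.9, 0.3, -0.1]
width: 0.0853
gripper_force: 0.0
time: 5.5
tcp_pos: [0.6353, -0.1489, 0.2306]
tool_rot: [0.652, 0.758, -0.0, -0.001]
contact_force: [-0.1, 0.2, 0.3]
width: 0.0855
gripper_force: 0.0
now axes [ 0.05 -0.16  5.14] final axes [ 0.05 -0.16  5.14] turn [-0.01 -0.01  0.01] F [-0.11  0.21  0.26] w 0.0855 t 5.5 tcp [ 0.6353 -0.1489  0.2306]
B 1224 (0.6286203265190125, -0.14726370573043823) (0.025722110643982887, 0.025536667555570602) 8.660401344299316 0.14755307173421972
A 925 (0.6403533816337585, -0.22586199641227722) (0.025539889931678772, 0.025567278265953064) 8.906709671020508 0.14748334368630947
```

View pics/w1.png

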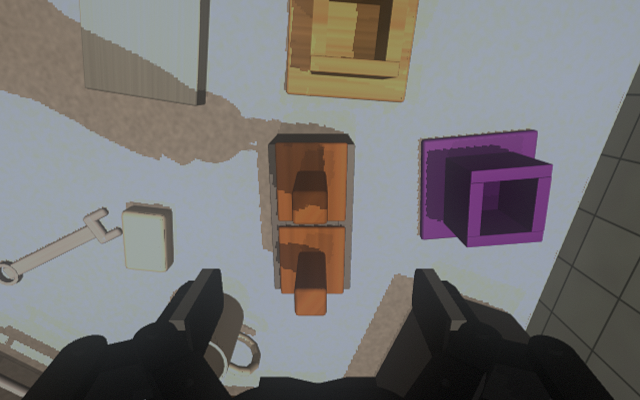

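The wrist view shows the near handle at (309,200) and the far one at (311,285), with the fingers straddling that line. Both cameras agree within about 2.5 mm. I descend and grip.

```bash
python3 -m pendant '[[0.08,-0.21,0.5,0,0,0,1],[0,0,0.7,0,0,0,1],[0,0,0.7,0,0,0,1],[0,0,0.7,0,0,0,1],[0,0,0.7,0,0,0,1],[0,0,0.7,0,0,0,1],[0,0,0.7,0,0,0,1],[0,0,0.44,0,0,0,1],[0,0,0,0,0,0,0],[0,0,0,0,0,0,0],[0,0,0,0,0,0,0],[0,0,0,0,0,0,0]]'
python3 -m pendant '[[0,0,0,0,0,0,0],[0,0,0,0,0,0,0]]'
```

```text
time: 6.75
tcp_pos: [0.6303, -0.1475, 0.1037]
tool_rot: [0.653, 0.758, 0.0, 0.001]
contact_force: [0.8, 0.0, 0.2]
width: 0.0282
gripper_force: 0.0
time: 6.95
tcp_pos: [0.6303, -0.1476, 0.1037]
tool_rot: [0.653, 0.758, 0.0, 0.001]
contact_force: [-1.0, -0.2, 6.0]
width: 0.025
gripper_force: 59.8
```

```bash
python3 -m pendant '[[0,0,-0.4,0,0,0,0],[0,0,-0.6,0,0,0,0],[0,0,-0.6,0,0,0,0],[0,0,-0.6,0,0,0,0],[0,0,-0.6,0,0,0,0],[0,0,-0.6,0,0,0,0],[0,0,0,0,0,0.75,0],[0,0,0,0,0,0.72,0],[0,0,0,0,0,0,0]]'
python3 -m pendant '[[0.48,-0.88,0,0,0,0,0],[0.48,-0.88,0,0,0,0,0],[0.48,-0.88,0,0,0,0,0],[0.48,-0.88,0,0,0,0,0],[0.48,-0.88,0,0,0,0,0],[0.48,-0.88,0,0,0,0,0],[0.48,-0.88,0,0,0,0,0],[0.48,-0.88,0,0,0,0,0],[0,0,0.7,0,0,0,0],[0,0,0.7,0,0,0,0],[0,0,0.7,0,0,0,0],[0,0,0,0,0,0,0]]'
python3 - <<'E'
from h import *
plan((.4537,-.05,.121),-.3)
E
```

```text
time: 7.85
tcp_pos: [0.6299, -0.1475, 0.1881]
tool_rot: [0.709, 0.705, -0.0, -0.0]
contact_force: [-0.5, 0.4, -3.5]
width: 0.0256
gripper_force: 59.3
time: 9.05
tcp_pos: [0.4532, -0.0502, 0.1338]
tool_rot: [0.708, 0.706, -0.001, -0.002]
contact_force: [-1.1, -0.0, -3.3]
width: 0.0252
gripper_force: 60.0
now axes [0.01 0.02 0.51] final axes [0.01 0.02 0.51] turn [-0.03 -0.01  0.02] F [-1.11 -0.03 -3.3 ] w 0.0252 t 9.05 tcp [ 0.4532 -0.0502  0.1338]
```

```bash
f() { grep -E 'time|tcp_pos|contact'|tr '\n' ' ';echo; }
python3 -m pendant '[[0,0,0.25,0,0,0,0],[0,0,0.25,0,0,0,0],[0,0,0,0,0,0,0],[0,0,0,0,0,0,0]]'|f
python3 -m pendant '[[0,0,0.04,0,0,0,0],[0,0,0,0,0,0,0]]'|f
python3 -m pendant '[[0,0,0.04,0,0,0,0],[0,0,0,0,0,0,0]]'|f
```

```text
time: 9.45 tcp_pos: [0.4546, -0.0506, 0.123] contact_force: [-0.3, 0.4, -2.8] 
time: 9.65 tcp_pos: [0.4545, -0.0506, 0.1219] contact_force: [0.5, -0.2, -3.1] 
time: 9.85 tcp_pos: [0.4544, -0.0506, 0.1208] contact_force: [-0.2, -0.0, -3.5]
```

```bash
f() { grep -E 'time|tcp_pos|contact'|tr '\n' ' ';echo; }
python3 -m pendant '[[0,0,0.04,0,0,0,0],[0,0,0,0,0,0,0]]'|f
python3 -m pendant '[[0,0,0.04,0,0,0,0],[0,0,0,0,0,0,0]]'|f
python3 -m pendant '[[0,0,0.04,0,0,0,0],[0,0,0,0,0,0,0]]'|f
```

```text
time: 10.05 tcp_pos: [0.4544, -0.0506, 0.1197] contact_force: [-0.2, -0.1, -3.2] 
time: 10.25 tcp_pos: [0.4544, -0.0505, 0.1187] contact_force: [0.0, -0.6, -2.6] 
time: 10.45 tcp_pos: [0.4544, -0.0506, 0.1177] contact_force: [-0.3, 0.2, -3.0]
```

```bash
f() { grep -E 'time|tcp_pos|contact'|tr '\n' ' ';echo; }
python3 -m pendant '[[0,0,0.04,0,0,0,0],[0,0,0,0,0,0,0]]'|f
python3 -m pendant '[[0,0,0.04,0,0,0,0],[0,0,0,0,0,0,0]]'|f
python3 -m pendant '[[0,0,0.04,0,0,0,0],[0,0,0,0,0,0,0]]'|f
```

```text
time: 10.65 tcp_pos: [0.4545, -0.0506, 0.117] contact_force: [-1.0, -0.1, 2.3] 
time: 10.85 tcp_pos: [0.4545, -0.0506, 0.116] contact_force: [-1.7, 0.3, 4.2] 
time: 11.05 tcp_pos: [0.4545, -0.0506, 0.1149] contact_force: [-1.6, -0.7, 5.5]
```

```bash
f() { grep -E 'time|tcp_pos|contact'|tr '\n' ' ';echo; }
python3 -m pendant '[[0,0,-0.03,0,0,0,0],[0,0,0,0,0,0,0]]'|f
python3 -m pendant '[[0.1,0,0,0,0,0,0],[0.1,0,0,0,0,0,0],[0.1,0,0,0,0,0,0],[0.1,0,0,0,0,0,0]]'|f
python3 -m pendant '[[0.1,0,0,0,0,0,0],[0.1,0,0,0,0,0,0],[0.1,0,0,0,0,0,0],[0.1,0,0,0,0,0,0]]'|f
python3 -m pendant '[[0.1,0,0,0,0,0,0],[0.1,0,0,0,0,0,0],[0.1,0,0,0,0,0,0],[0.1,0,0,0,0,0,0]]'|f
```

```text
time: 11.25 tcp_pos: [0.4545, -0.0506, 0.1157] contact_force: [-2.4, -0.2, 4.6] 
time: 11.65 tcp_pos: [0.4546, -0.0404, 0.1156] contact_force: [-0.8, -1.0, 6.5] 
time: 12.05 tcp_pos: [0.4546, -0.0304, 0.1157] contact_force: [-2.3, -1.0, 6.2] 
time: 12.45 tcp_pos: [0.4547, -0.0203, 0.1158] contact_force: [-1.9, -0.6, 7.7]
```

```bash
f() { grep -E 'time|tcp_pos|contact'|tr '\n' ' ';echo; }
python3 -m pendant '[[0,0,-0.05,0,0,0,0],[0,0,0,0,0,0,0]]'|f
python3 -m pendant '[[0.1,0,0,0,0,0,0],[0.1,0,0,0,0,0,0],[0.1,0,0,0,0,0,0],[0.1,0,0,0,0,0,0]]'|f
python3 -m pendant '[[0.1,0,0,0,0,0,0],[0.1,0,0,0,0,0,0],[0.1,0,0,0,0,0,0],[0.1,0,0,0,0,0,0]]'|f
```

```text
time: 12.65 tcp_pos: [0.4547, -0.0202, 0.117] contact_force: [-1.5, -0.3, 4.1] 
time: 13.05 tcp_pos: [0.4548, -0.0103, 0.1169] contact_force: [-0.9, -0.7, 5.1] 
time: 13.45 tcp_pos: [0.4548, -0.0002, 0.1169] contact_force: [-0.8, -0.0, 6.0]
```

```bash
f() { grep -E 'time|tcp_pos|contact'|tr '\n' ' ';echo; }
python3 -m pendant '[[0.1,0,-0.02,0,0,0,0],[0.1,0,0,0,0,0,0],[0.1,0,0,0,0,0,0],[0.1,0,0,0,0,0,0]]'|f
python3 -m pendant '[[0.1,0,0,0,0,0,0],[0.1,0,0,0,0,0,0],[0.1,0,0,0,0,0,0],[0.1,0,0,0,0,0,0]]'|f
python3 -m pendant '[[0.1,0,0,0,0,0,0],[0.1,0,0,0,0,0,0],[0.1,0,0,0,0,0,0],[0.1,0,0,0,0,0,0]]'|f
```

```text
time: 13.85 tcp_pos: [0.4548, 0.0097, 0.1173] contact_force: [-1.9, -0.1, 4.1] 
time: 14.25 tcp_pos: [0.4549, 0.0197, 0.1172] contact_force: [0.4, -0.1, 3.0] 
time: 14.65 tcp_pos: [0.4549, 0.0297, 0.1172] contact_force: [0.6, 0.6, 0.9]
```

```bash
f() { grep -E 'time|tcp_pos|contact'|tr '\n' ' ';echo; }
python3 -m pendant '[[0.1,0,0.04,0,0,0,0],[0.1,0,0.02,0,0,0,0],[0.1,0,0,0,0,0,0],[0.1,0,0,0,0,0,0]]'|f
python3 -m pendant '[[0.1,0,0,0,0,0,0],[0.1,0,0,0,0,0,0],[0.1,0,0,0,0,0,0],[0.1,0,0,0,0,0,0]]'|f
python3 -m pendant '[[0.1,0,0,0,0,0,0],[0.1,0,0,0,0,0,0],[0.1,0,0,0,0,0,0],[0.1,0,0,0,0,0,0]]'|f
```

```text
time: 15.05 tcp_pos: [0.4549, 0.0396, 0.1158] contact_force: [0.2, 0.1, 4.3] 
time: 15.45 tcp_pos: [0.455, 0.0496, 0.1157] contact_force: [1.0, 0.5, 2.7] 
time: 15.85 tcp_pos: [0.455, 0.0596, 0.1157] contact_force: [-0.3, -0.8, 2.2]
```

```bash
f() { grep -E 'time|tcp_pos|contact'|tr '\n' ' ';echo; }
python3 -m pendant '[[0.1,0,0.03,0,0,0,0],[0.1,0,0,0,0,0,0],[0.1,0,0,0,0,0,0],[0.1,0,0,0,0,0,0]]'|f
python3 -m pendant '[[0.1,0,0,0,0,0,0],[0.1,0,0,0,0,0,0],[0.1,0,0,0,0,0,0],[0.1,0,0,0,0,0,0]]'|f
python3 -m pendant '[[0.1,0,0,0,0,0,0],[0.1,0,0,0,0,0,0],[0.1,0,0,0,0,0,0],[0.1,0,0,0,0,0,0]]'|f
python3 -m pendant '[[0.1,0,0,0,0,0,0],[0.1,0,0,0,0,0,0],[0.1,0,0,0,0,0,0],[0.1,0,0,0,0,0,0]]'|f
python3 -m pendant '[[0.1,0,0,0,0,0,0],[0.1,0,0,0,0,0,0],[0.1,0,0,0,0,0,0]]'|f
```

```text
time: 16.25 tcp_pos: [0.4551, 0.0696, 0.1151] contact_force: [-0.7, -1.0, 3.8] 
time: 16.65 tcp_pos: [0.4551, 0.0796, 0.1151] contact_force: [-0.7, -1.1, 5.2] 
time: 17.05 tcp_pos: [0.4552, 0.0896, 0.1151] contact_force: [-0.4, -0.9, 5.9] 
time: 17.45 tcp_pos: [0.4552, 0.0996, 0.1152] contact_force: [-0.7, -0.9, 7.3] 
time: 17.75 tcp_pos: [0.4553, 0.1071, 0.1153] contact_force: [-1.6, -0.7, 8.0]
```

This one clearly wobbles: about 3 mm rise and fall over a turn, with a peak press of about 11 N. It goes to the brown box.

```bash
python3 -m pendant '[[0,0,-0.6,0,0,0,0],[0,0,-0.9,0,0,0,0],[0,0,-0.9,0,0,0,0],[0,0,-0.8,0,0,0.43,0]]' >/dev/null
python3 -m pendant '[[0.46,0.95,0,0,0,0,0],[0.46,0.95,0,0,0,0,0],[0.46,0.95,0,0,0,0,0],[0.46,0.95,0,0,0,0,0],[0.46,0.95,0,0,0,0,0],[0.46,0.95,0,0,0,0,0],[0.46,0.95,0,0,0,0,0],[0.46,0.95,0,0,0,0,0],[0,0,0,0,0,0,0],[0,0,0,0,0,0,0]]'
python3 - <<'E'
from h import *
plan((.6513,.1897,.104),-2.9)
d=imaging.get_image("wrist");save("w2",d["img"]);P=cloud(d)
m=(P[...,0]>.57)&(P[...,0]<.73)&(P[...,1]>.11)&(P[...,1]<.275)&(P[...,2]>.071)&(P[...,2]<.079)
c,s,an=cv2.minAreaRect(P[m][:,:2].astype(np.float32));print(m.sum(),c,s,an,np.median(P[m][:,2]))
E
```

```text
time: 19.15
tcp_pos: [0.6491, 0.1895, 0.1933]
tool_rot: [0.725, 0.689, -0.001, -0.001]
contact_force: [-0.7, -1.4, -3.1]
width: 0.0256
gripper_force: 61.1
now axes [0.02 0.1  3.57] final axes [0.01 0.09 3.57] turn [-0.03  0.    0.01] F [-0.74 -1.4  -3.12] w 0.0256 t 19.15 tcp [0.6491 0.1895 0.1933]
10277 (0.6494224667549133, 0.18967409431934357) (0.11646628379821777, 0.12431357800960541) 86.87065887451172 0.07478133298655065
```

View pics/w2.png

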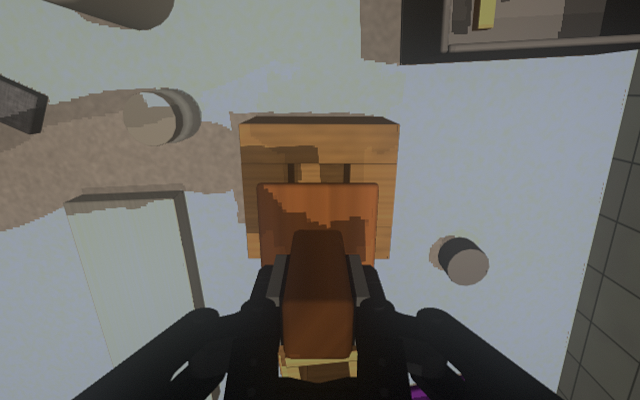

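The wrist view shows the roller's flange centred over the box, with the pocket slot at (320,172) aligned. The box fit agrees with the top view. I lower it.

```bash
f() { grep -E 'time|tcp_pos|contact'|tr '\n' ' ';echo; }
python3 -m pendant '[[0.01,0.06,0.2,0,0,0,0],[0,0,0.4,0,0,0,0],[0,0,0.4,0,0,0,0],[0,0,0.3,0,0,0,0],[0,0,0.2,0,0,0,0],[0,0,0,0,0,0,0]]'|f
python3 -m pendant '[[0,0,0.4,0,0,0,0],[0,0,0.4,0,0,0,0],[0,0,0.4,0,0,0,0],[0,0,0.4,0,0,0,0],[0,0,0.2,0,0,0,0],[0,0,0.15,0,0,0,0],[0,0,0,0,0,0,0]]'|f
```

```text
time: 19.8 tcp_pos: [0.6507, 0.1893, 0.1565] contact_force: [-0.6, -0.0, -2.6] 
time: 20.5 tcp_pos: [0.651, 0.1894, 0.1082] contact_force: [0.7, 0.1, -2.7]
```

```bash
f() { grep -E 'time|tcp_pos|contact'|tr '\n' ' ';echo; }
python3 -m pendant '[[0,0,0.08,0,0,0,0],[0,0,0.04,0,0,0,0],[0,0,0,0,0,0,0]]'|f
python3 -m pendant '[[0,0,0.04,0,0,0,0],[0,0,0,0,0,0,0]]'|f
```

```text
time: 20.8 tcp_pos: [0.6512, 0.1895, 0.1059] contact_force: [-0.0, 0.3, -2.2] 
time: 21.0 tcp_pos: [0.6511, 0.1894, 0.1048] contact_force: [-0.0, 0.4, -2.9]
```

Within about 1 mm of the seat, so I open, rise and look at it.

```bash
f() { grep -E 'time|tcp_pos|contact'|tr '\n' ' ';echo; }
python3 -m pendant '[[0,0,0.03,0,0,0,0],[0,0,0,0,0,0,0]]'|f
python3 -m pendant '[[0,0,0,0,0,0,1],[0,0,0,0,0,0,1],[0,0,0,0,0,0,1],[0,0,0,0,0,0,1],[0,0,0,0,0,0,1],[0,0,-0.5,0,0,0,1],[0,0,-0.9,0,0,0,1],[0,0,-0.9,0,0,0,1],[0,0,-0.9,0,0,0,1],[0,0,-0.9,0,0,0,1],[0,0,-0.9,0,0,0,1],[0,0,0,0,0,0,1]]'
python3 - <<'E'
from h import *
plan((.642,-.2262,.23),8.5)
d=imaging.get_image("wrist");P=cloud(d)
for z0,z1 in((.079,.086),(.142,.156)):
    m=(P[...,0]>.6)&(P[...,0]<.7)&(P[...,1]>.14)&(P[...,1]<.24)&(P[...,2]>z0)&(P[...,2]<z1)
    c,s,an=cv2.minAreaRect(P[m][:,:2].astype(np.float32));A=np.c_[P[m][:,:2],np.ones(m.sum())];print(m.sum(),c,s,an,np.median(P[m][:,2]),np.linalg.lstsq(A,P[m][:,2],rcond=None)[0][:2])
E
```

```text
time: 21.2 tcp_pos: [0.6511, 0.1894, 0.104] contact_force: [-1.0, 0.5, -3.0] 
time: 22.4
tcp_pos: [0.6521, 0.1896, 0.2336]
tool_rot: [0.725, 0.689, 0.003, 0.002]
contact_force: [-0.4, -0.7, 0.7]
width: 0.0855
gripper_force: 0.0
now axes [-16.63   0.43   0.12] final axes [-16.39  -2.86   0.14] turn [ 0.06 -0.01 -1.9 ] F [-0.35 -0.75  0.66] w 0.0855 t 22.4 tcp [0.6521 0.1896 0.2336]
3632 (0.6507933735847473, 0.1898830085992813) (0.07362417131662369, 0.06373243778944016) 87.0025863647461 0.08074296847531715 [0.00026097 0.00062638]
1179 (0.650770366191864, 0.19003619253635406) (0.025287428870797157, 0.025725267827510834) 85.61539459228516 0.14760616077718705 [-0.00251739 -0.05214607]
```

Seated flat: flange top at 0.081, level. On to the second roller.

```bash
python3 -m pendant '[[0,0,0,0.06,0,-0.95,1],[0,0,0,0,0,-0.95,1],[-0.96,-0.17,0,0,0,0,1],[-0.96,-0.17,0,0,0,0,1],[-0.96,-0.17,0,0,0,0,1],[-0.96,-0.17,0,0,0,0,1],[-0.96,-0.17,0,0,0,0,1],[-0.96,-0.17,0,0,0,0,1],[-0.96,-0.17,0,0,0,0,1],[-0.96,-0.17,0,0,0,0,1]]' >/dev/null
python3 -m pendant '[[-0.96,-0.17,0,0,0,0,1],[-0.96,-0.17,0,0,0,0,1],[-0.96,-0.17,0,0,0,0,1],[-0.96,-0.17,0,0,0,0,1],[-0.96,-0.17,0,0,0,0,1],[-0.96,-0.17,0,0,0,0,1],[-0.96,-0.17,0,0,0,0,1],[-0.96,-0.17,0,0,0,0,1],[-0.96,-0.17,0,0,0,0,1],[0,0,0,0,0,0,1],[0,0,0,0,0,0,1]]'
python3 - <<'E'
from h import *
plan((.6416,-.2263,.1035),8.5)
E
```

```text
time: 24.55
tcp_pos: [0.6398, -0.225, 0.2283]
tool_rot: [0.653, 0.757, -0.002, -0.003]
contact_force: [-0.7, 0.3, -0.0]
width: 0.0854
gripper_force: 0.0
now axes [-0.07  0.1   4.99] final axes [-0.06  0.06  4.99] turn [-0.07 -0.02 -0.01] F [-0.7   0.3  -0.01] w 0.0854 t 24.55 tcp [ 0.6398 -0.225   0.2283]
```

```bash
python3 -m pendant '[[-0.06,0.06,0.5,-0.07,-0.02,0,1],[0,0,0.7,0,0,0,1],[0,0,0.7,0,0,0,1],[0,0,0.7,0,0,0,1],[0,0,0.7,0,0,0,1],[0,0,0.7,0,0,0,1],[0,0,0.6,0,0,0,1],[0,0,0.39,0,0,0,1],[0,0,0,0,0,0,0],[0,0,0,0,0,0,0],[0,0,0,0,0,0,0],[0,0,0,0,0,0,0]]'
python3 -m pendant '[[0,0,0,0,0,0,0],[0,0,0,0,0,0,0]]'
python3 -m pendant '[[0,0,-0.4,0,0,0,0],[0,0,-0.6,0,0,0,0],[0,0,-0.6,0,0,0,0],[0,0,-0.6,0,0,0,0],[0,0,-0.6,0,0,0,0],[0,0,-0.6,0,0,0,0],[0,0,0,0,0,0.75,0],[0,0,0,0,0,0.72,0],[0,0,0,0,0,0,0]]'
python3 - <<'E'
from h import *
plan((.4537,-.05,.1887),-.3)
E
```

```text
time: 25.75
tcp_pos: [0.6423, -0.2262, 0.1052]
tool_rot: [0.653, 0.758, 0.0, 0.001]
contact_force: [0.0, 0.7, 1.0]
width: 0.0287
gripper_force: 0.8
time: 25.95
tcp_pos: [0.6422, -0.2262, 0.1053]
tool_rot: [0.653, 0.758, 0.0, 0.001]
contact_force: [0.4, 1.2, 5.4]
width: 0.0253
gripper_force: 60.1
time: 26.85
tcp_pos: [0.6417, -0.226, 0.1895]
tool_rot: [0.709, 0.705, 0.0, 0.001]
contact_force: [1.6, -0.8, -3.6]
width: 0.0253
gripper_force: 59.3
now axes [ 6.99 -7.56  0.02] final axes [ 7.   -7.56  0.03] turn [ 0.01  0.01 -0.01] F [ 1.61 -0.82 -3.6 ] w 0.0253 t 26.85 tcp [ 0.6417 -0.226   0.1895]
```

```bash
f() { grep -E 'time|tcp_pos|contact'|tr '\n' ' ';echo; }
python3 -m pendant '[[0.78,-0.84,0,0,0,0,0],[0.78,-0.84,0,0,0,0,0],[0.78,-0.84,0,0,0,0,0],[0.78,-0.84,0,0,0,0,0],[0.78,-0.84,0,0,0,0,0],[0.78,-0.84,0,0,0,0,0],[0.78,-0.84,0,0,0,0,0],[0.78,-0.84,0,0,0,0,0],[0.78,-0.84,0,0,0,0,0],[0,0,0.8,0,0,0,0],[0,0,0.8,0,0,0,0],[0,0,0.6,0,0,0,0]]'|f
python3 -m pendant '[[0,0,0.3,0,0,0,0],[0,0,0,0,0,0,0],[0,0,0,0,0,0,0]]'|f
python3 -m pendant '[[0,0,0.08,0,0,0,0],[0,0,0,0,0,0,0]]'|f
```

```text
time: 28.05 tcp_pos: [0.4533, -0.0493, 0.1334] contact_force: [0.0, 0.6, -3.9] 
time: 28.35 tcp_pos: [0.4541, -0.0497, 0.127] contact_force: [-0.1, -0.5, -2.7] 
time: 28.55 tcp_pos: [0.4541, -0.0497, 0.1248] contact_force: [0.9, -0.4, -2.2]
```

```bash
f() { grep -E 'time|tcp_pos|contact'|tr '\n' ' ';echo; }
python3 -m pendant '[[0,0,0.08,0,0,0,0],[0,0,0,0,0,0,0]]'|f
python3 -m pendant '[[0,0,0.08,0,0,0,0],[0,0,0,0,0,0,0]]'|f
python3 -m pendant '[[0,0,0.04,0,0,0,0],[0,0,0,0,0,0,0]]'|f
```

```text
time: 28.75 tcp_pos: [0.4538, -0.0496, 0.1224] contact_force: [-0.7, -0.2, -3.0] 
time: 28.95 tcp_pos: [0.4537, -0.0496, 0.1202] contact_force: [0.7, -0.3, -2.0] 
time: 29.15 tcp_pos: [0.4539, -0.0496, 0.1195] contact_force: [-0.6, 0.5, 0.0]
```

Contact at about 0.120. I press to around 7 N and roll.

```bash
f() { grep -E 'time|tcp_pos|contact'|tr '\n' ' ';echo; }
python3 -m pendant '[[0,0,0.04,0,0,0,0],[0,0,0.02,0,0,0,0],[0,0,0,0,0,0,0]]'|f
python3 -m pendant '[[0.1,0,0,0,0,0,0],[0.1,0,0,0,0,0,0],[0.1,0,0,0,0,0,0],[0.1,0,0,0,0,0,0]]'|f
python3 -m pendant '[[0.1,0,0,0,0,0,0],[0.1,0,0,0,0,0,0],[0.1,0,0,0,0,0,0],[0.1,0,0,0,0,0,0]]'|f
python3 -m pendant '[[0.1,0,0,0,0,0,0],[0.1,0,0,0,0,0,0],[0.1,0,0,0,0,0,0],[0.1,0,0,0,0,0,0]]'|f
```

```text
time: 29.45 tcp_pos: [0.4539, -0.0497, 0.1181] contact_force: [-1.2, -0.5, 2.6] 
time: 29.85 tcp_pos: [0.454, -0.0394, 0.118] contact_force: [-0.9, -0.2, 4.2] 
time: 30.25 tcp_pos: [0.454, -0.0294, 0.1179] contact_force: [-1.2, 0.4, 4.1] 
time: 30.65 tcp_pos: [0.454, -0.0194, 0.1179] contact_force: [-0.4, 0.5, 3.8]
```

```bash
f() { grep -E 'time|tcp_pos|contact'|tr '\n' ' ';echo; }
for i in 1 2 3; do
python3 -m pendant '[[0.1,0,0,0,0,0,0],[0.1,0,0,0,0,0,0],[0.1,0,0,0,0,0,0],[0.1,0,0,0,0,0,0]]'|f
done
```

```text
time: 31.05 tcp_pos: [0.4541, -0.0094, 0.1179] contact_force: [0.2, -0.4, 3.0] 
time: 31.45 tcp_pos: [0.4541, 0.0006, 0.1179] contact_force: [0.9, -0.0, 3.8] 
time: 31.85 tcp_pos: [0.4542, 0.0106, 0.1179] contact_force: [1.2, -0.3, 3.7]
```

```bash
f() { grep -E 'time|tcp_pos|contact'|tr '\n' ' ';echo; }
for i in 1 2 3; do
python3 -m pendant '[[0.1,0,0,0,0,0,0],[0.1,0,0,0,0,0,0],[0.1,0,0,0,0,0,0],[0.1,0,0,0,0,0,0]]'|f
done
```

```text
time: 32.25 tcp_pos: [0.4542, 0.0206, 0.1179] contact_force: [0.0, 0.3, 3.5] 
time: 32.65 tcp_pos: [0.4543, 0.0306, 0.1179] contact_force: [0.3, -0.5, 2.8] 
time: 33.05 tcp_pos: [0.4543, 0.0406, 0.1179] contact_force: [0.4, -0.6, 4.0]
```

```bash
f() { grep -E 'time|tcp_pos|contact'|tr '\n' ' ';echo; }
for i in 1 2 3 4 5 6 7; do
python3 -m pendant '[[0.1,0,0,0,0,0,0],[0.1,0,0,0,0,0,0],[0.1,0,0,0,0,0,0],[0.1,0,0,0,0,0,0]]'|f
done
```

```text
time: 33.45 tcp_pos: [0.4544, 0.0506, 0.1179] contact_force: [0.5, -0.1, 3.7] 
time: 33.85 tcp_pos: [0.4544, 0.0606, 0.1178] contact_force: [0.9, 0.1, 3.7] 
time: 34.25 tcp_pos: [0.4545, 0.0706, 0.1178] contact_force: [0.7, -1.4, 3.7] 
time: 34.65 tcp_pos: [0.4545, 0.0806, 0.1178] contact_force: [0.5, -0.7, 4.4] 
time: 35.05 tcp_pos: [0.4546, 0.0906, 0.1178] contact_force: [0.2, -0.2, 4.2] 
time: 35.45 tcp_pos: [0.4546, 0.1006, 0.1178] contact_force: [1.0, -0.6, 4.6] 
time: 35.85 tcp_pos: [0.4547, 0.1106, 0.1178] contact_force: [0.7, 0.0, 4.0]
```

This one runs true (about 7 N throughout). It goes to the wooden stand.

```bash
python3 -m pendant '[[0,0,-0.6,0,0,0,0],[0,0,-0.9,0,0,0,0],[0,0,-0.9,0,0,0,0],[0,0,-0.8,0,0,-0.37,0],[0,0,0,0,0,-0.36,0],[0,0,0,0,0,0,0]]' >/dev/null
python3 - <<'E'
from h import *
plan((.6488,-.0117,.198),4.1)
E
```

```text
now axes [-5.44  7.42 -0.02] final axes [-5.44  7.42 -0.02] turn [0.   0.01 0.  ] F [ 0.91 -0.14 -2.92] w 0.0255 t 36.45 tcp [0.4541 0.1106 0.1974]
```

```bash
python3 -m pendant '[[-0.6,0.82,0,0,0,0,0],[-0.6,0.82,0,0,0,0,0],[-0.6,0.82,0,0,0,0,0],[-0.6,0.82,0,0,0,0,0],[-0.6,0.82,0,0,0,0,0],[-0.6,0.82,0,0,0,0,0],[-0.6,0.82,0,0,0,0,0],[-0.6,0.82,0,0,0,0,0],[-0.6,0.82,0,0,0,0,0],[0,0,0,0,0,0,0],[0,0,0,0,0,0,0]]' >/dev/null
python3 - <<'E'
from h import *
plan((.6488,-.0117,.1055),4.1)
d=imaging.get_image("wrist");save("w3",d["img"]);P=cloud(d)
for z0,z1,h in((.071,.079,.06),(.006,.013,.1)):
    m=(abs(P[...,0]-.65)<h)&(abs(P[...,1]+.012)<h)&(P[...,2]>z0)&(P[...,2]<z1)
    c,s,an=cv2.minAreaRect(P[m][:,:2].astype(np.float32));print(m.sum(),c,s,an,np.median(P[m][:,2]))
E
```

```text
now axes [-0.03  0.05  3.63] final axes [-0.03  0.04  3.63] turn [-0.02  0.   -0.02] F [-0.66  0.53 -3.64] w 0.0251 t 37.55 tcp [ 0.6476 -0.0111  0.1963]
1980 (0.6453962326049805, 0.013760311529040337) (0.07417363673448563, 0.027951493859291077) 4.632492542266846 0.07472806407281438
5399 (0.6602122783660889, -0.03625588119029999) (0.13360479474067688, 0.19668777287006378) 16.915794372558594 0.00971142057955282
```

View pics/w3.png

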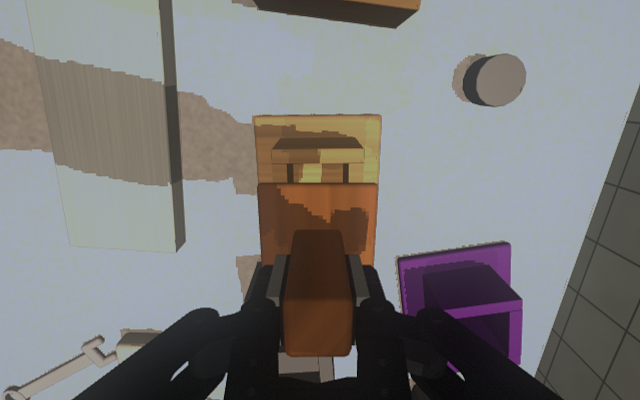

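The wrist view shows the roller over the light-wood stand, with the pocket slot at (318,172) in line, and the purple one well aside at (460,310). I lower it.

```bash
f() { grep -E 'time|tcp_pos|contact'|tr '\n' ' ';echo; }
python3 -m pendant '[[-0.02,0.04,0.2,0,0,0,0],[0,0,0.4,0,0,0,0],[0,0,0.4,0,0,0,0],[0,0,0.3,0,0,0,0],[0,0,0.2,0,0,0,0],[0,0,0,0,0,0,0]]'|f
python3 -m pendant '[[0,0,0.4,0,0,0,0],[0,0,0.4,0,0,0,0],[0,0,0.4,0,0,0,0],[0,0,0.4,0,0,0,0],[0,0,0.2,0,0,0,0],[0,0,0.15,0,0,0,0],[0,0,0,0,0,0,0]]'|f
python3 -m pendant '[[0,0,0.08,0,0,0,0],[0,0,0.05,0,0,0,0],[0,0,0,0,0,0,0]]'|f
```

```text
time: 38.2 tcp_pos: [0.6488, -0.0114, 0.1596] contact_force: [0.8, -0.4, -2.9] 
time: 38.9 tcp_pos: [0.6492, -0.0116, 0.1114] contact_force: [-0.1, -0.2, -4.1] 
time: 39.2 tcp_pos: [0.6494, -0.0116, 0.1087] contact_force: [0.5, 0.4, -3.4]
```

```bash
f() { grep -E 'time|tcp_pos|contact'|tr '\n' ' ';echo; }
python3 -m pendant '[[0,0,0.08,0,0,0,0],[0,0,0.03,0,0,0,0],[0,0,0,0,0,0,0]]'|f
python3 -m pendant '[[0,0,0,0,0,0,1],[0,0,0,0,0,0,1],[0,0,0,0,0,0,1],[0,0,0,0,0,0,1],[0,0,0,0,0,0,1],[0,0,-0.5,0,0,0,1],[0,0,-0.9,0,0,0,1],[0,0,-0.9,0,0,0,1],[0,0,-0.9,0,0,0,1],[0,0,-0.9,0,0,0,1],[0,0,-0.9,0,0,0,1],[0,0,0,0,0,0,1]]'
python3 - <<'E'
from h import *
d=imaging.get_image("wrist");P=cloud(d)
for z0,z1 in((.079,.086),(.142,.156)):
    m=(abs(P[...,0]-.65)<.05)&(abs(P[...,1]+.012)<.05)&(P[...,2]>z0)&(P[...,2]<z1)
    c,s,an=cv2.minAreaRect(P[m][:,:2].astype(np.float32));A=np.c_[P[m][:,:2],np.ones(m.sum())];print(m.sum(),c,s,an,np.median(P[m][:,2]),np.linalg.lstsq(A,P[m][:,2],rcond=None)[0][:2])
save("end",imaging.get_image("scene")["img"])
E
```

```text
time: 39.5 tcp_pos: [0.6493, -0.0116, 0.1058] contact_force: [-0.4, -0.4, -3.5] 
time: 40.7
tcp_pos: [0.6502, -0.0116, 0.2353]
tool_rot: [0.681, 0.732, 0.002, 0.003]
contact_force: [0.2, 0.4, -0.0]
width: 0.0856
gripper_force: 0.0
3608 (0.6489103436470032, -0.011850085109472275) (0.06381189078092575, 0.07309282571077347) 4.118734359741211 0.08075760330134643 [-6.51370083e-04 -5.98064471e-05]
1173 (0.6488772630691528, -0.011424140073359013) (0.02581983059644699, 0.025668472051620483) 3.2313616275787354 0.14750425220756555 [ 0.00483683 -0.04717529]
```

View pics/end.png

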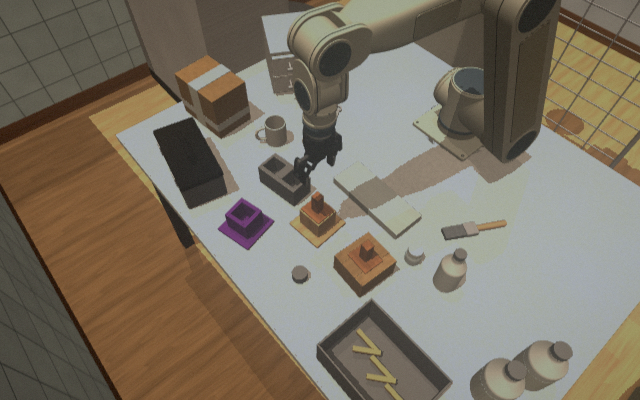

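The final view shows one roller seated in the stand (318,210) and one in the brown box (366,255). The caddy is empty, and the other things visible look unmoved.

```bash
python3 -c "from station import job_done;print(job_done())"
```

```text
the job is handed in; nothing more can be done
None
```

Both rollers got a full turn one way at no more than about 11 N measured; the true one now hangs flat in the wooden stand and the wobbling one (about 3 mm lift) in the brown box, handed in after about 41 s.

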